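# Refit the sprung spindle in the kitchen-roll holder

### The job

Put the spring-loaded spindle back into the kitchen-roll holder: set one end in the recess of one post, push the spring in, swing the other end between the posts and let it out into the other recess, so that the spindle hangs level between the posts, an end in each recess, and let go. Ease it in gently, well short of forcing the holder (keep under 20 N), and leave the garlic, lemon, salt shaker and cup where they are.

Things in the scene. Friction and masses are not known exactly. Their poses are not given: they have to be found in the camera images.
- spindle: Loose spindle, 0.14 kg, lying along its own y axis: aluminium tube 22 mm in diameter between two black square hubs (26 x 26 x 10 mm), 116 mm long over the hubs. A fixed grey pin (tail) at -y, a sprung red pin (nose) at +y, both 12 mm in diameter with domed tips; 165 mm from tip to tip when free. Origin: middle of the underside, 13 mm below the tube's axis.
- grip (a point): Middle of the spindle's tube, on its axis. The tube can be gripped across (22 mm) anywhere along its 96 mm between the hubs; a grip some 25 mm towards the nose keeps the fingers clear of the post on the tail's side while the nose is being set in.
- nose_tip (a point): Tip of the red sprung pin. Free, it stands 36 mm out of its hub, 94 mm from grip along the spindle's +y. It can be pushed in by 21 mm, where it stops hard; 2 N starts it, 0.35 N more for each mm, about 9.5 N fully in.
- tail_tip (a point): Tip of the grey fixed pin, 13 mm out of its hub, 71 mm from grip along the spindle's -y.
- holder: Oak foot of the holder, 90 (x) x 240 (y) x 12 mm, fixed; origin in the middle of its underside. A yoke on it carries two white posts, one towards +y, one towards -y: 36 mm wide (x), 18 mm thick (y), tops 88 mm above the worktop, inner faces 139 mm apart. The black bar between the posts is 24 mm high, its screws 30 mm. In front of the posts (-x) and above them is free space.
- socket_mid (a point): On the foot's middle, 70 mm above the worktop, at the height of the recesses: one in each post's inner face, 18 x 18 mm square, 10 mm deep, 2 mm chamfer, axis along the holder's y through x = 0; their bottoms lie 159 mm apart, so the seated spindle stays pressed in by 6 mm; 16 to 21 mm lets it pass between the inner faces.
- foot_top (a point): Middle of the foot, 14 mm above the worktop. The yoke is adjustable: both posts together stand locked anywhere within 20 mm to either side (along the holder's y) of this middle. This offset is not measured; find it by touch or sight. The measured poses do not include it.
- garlic: Garlic bulb, 60 x 57 x 58 mm; bystander. Origin under its middle.
- lemon: Yellow lemon, 78 x 55 x 56 mm; bystander. Origin under its middle.
- salt_shaker: Salt shaker with grey cap, 44 x 44 x 90 mm; bystander. Origin under its middle.
- cup: Small white cup with a handle, 62 x 88 x 50 mm; bystander. Origin under its middle.
There are look-alikes about, which are no part of the job. Several things have the shape of the spindle; the one meant has the colours described above.

How it is judged (in metres and radians):
On the way:
1. the spindle has been lifted off the worktop (height (world z) of spindle above 0.035 m), for 0.1 s.
At the end, for the whole second after the job is handed in: Both spindle tips sit in the recesses: each within 5 mm of the foot's middle line (x) and 64 to 75 mm above the worktop, the spring let out again (155 mm or more from tip to tip), between the posts, at rest and let go (x of nose_tip in the frame of holder between -0.005 and 0.005 m and z of nose_tip in the frame of holder between 0.064 and 0.075 m and x of tail_tip in the frame of holder between -0.005 and 0.005 m and z of tail_tip in the frame of holder between 0.064 and 0.075 m and distance between nose_tip and tail_tip above 0.155 m and horizontal distance between grip and socket_mid below 0.04 m and linear speed of spindle below 0.02 m/s); the robot touches nothing.
It fails at once if the holder is pushed with more than 20 N (contact force between holder and anything else above 20 N).
It fails at once if a bystander is shifted by more than 15 mm (distance of any of garlic, lemon, salt_shaker, cup from where it was at the start of the episode above 0.015 m).
It also fails if it takes over 54 s, if anything falls off the work surface, if the arm or the gripper's body presses on something with over 40 N, if the wrist force passes 120 N, or if a joint passes its speed limit or range.

### The arm

A 6-joint arm with a two-finger parallel gripper is mounted at the origin on a cart in front of the work surface, level with it; the furniture and walls round the work are solid. World frame = base frame: x ahead of the robot, y to its left, z up, the work surface at z = 0. Lengths are in mm, angles in rad, forces in N, time in s.
With the tool pointing down it reaches from about 300 to 775 mm from the base axis. Payload 14.6 kg.
Tool frame: the origin (TCP) lies at the very end of the fingers, on their centre line; the grasp point (between the pads) lies 19 mm behind it; z points along the fingers, y is the line along which they close (so a half turn about z gives the same grasp; the last joint's range is limited). The gripper opens to 94 mm and grips with 3 to 60 N. Pads are 16 mm wide; open, the fingers measure 119 mm over their backs; the gripper's body (75 mm by 177 mm) begins 78 mm behind the grasp point.
Start: joints at [-0.067, 0.3, 1.521, -0, 1.321, -0.067], TCP at [549.99, -0.002, 205.446] pointing down, gripper open.
Joint ranges: [-3.03, 3.03], [-0.79, 2.21], [0.23, 2.52], [-1.04, 4.18], [0, 3.07], [-2.55, 2.55]. Speed limits (rad/s): [2.22, 2.22, 2.57, 3.14, 3.14, 3.14].

### API

Orientations are given as [roll, pitch, yaw] about the fixed x, y, z axes, in that order (R = Rz(yaw) Ry(pitch) Rx(roll)).
In Python, from cell import manip, camera, get_calibration gives the robot as it stands.
- The arm moves only by the tool arm_command, never from a script. Its argument "targets" is a list of rows, each an object of numbers: "hand": the opening, from -1 (shut) to 1 (fully open), so that 0 is half open; "x", "y", "z": the shift along the tool's x, y, z in m; "yaw": the turn about the tool's z in rad. In form: [{"hand": .., "x": .., "y": .., "z": .., "yaw": ..}, ...]. A call has 1 to 10 rows; each row shifts and turns the commanded pose from where the row before left it, along the tool's axes as they then stand; what a row does not reach is not made up. A row lasts 1/10 s, in which the tool goes at most 50 mm and 8.59 degrees, less where a joint would pass 70% of its speed; a pose out of reach is approached as far as the arm can. A call is refused whole if a number of a shift passes 0.05 or a number of a turn 0.15, either way. A call with a gripper value outside its range is refused whole. The fingers move at their own pace and stop on an object; "newtons" is the grip in N (left out, the last holds). Time passes only in rows, so rows that do not move let the fingers close. It gives the time, the measured TCP pose, the force, the opening and the grip force at its end, in the units of the state.
- manip.read_state(): the state, without advancing time (a new reading comes with each control period).
- camera(name): name is "scene" or "side" or "wrist"; returns the picture (400x640x3 uint8, red, green, blue); there is no depth.
- get_calibration(name): a dict with "K" (3x3 intrinsics, pixels), "cam_to_world" (4x4, takes a point from camera to world coordinates). Camera axes: x right, y up, looking along -z (the intrinsics and any distortion apply to the point x, -y, -z); pixel columns grow to the right and rows downward; lengths in mm; the calibration is good to about 2 mm. A picture is of the moment at which its call begins: read the wrist's pose just before it. get_calibration takes no time and is no camera call; for the wrist camera it gives the pose at the moment of the call.
- manip.sign_off(): hands the job in; it is judged then, once.
The state is a dict: "clock": time; "joints": joint angles; "qd": joint speeds; "effort": joint torques, N m; "eef_pos": TCP position; "eef_rot": TCP orientation; "wrist_force": force on the tool from outside, world axes, zero at the start; "moment": the same for the moment, N m; "finger_gap": finger opening in mm; "finger_force": force on a finger pad.
Only numpy, scipy, OpenCV 4.12 (cv2) and the standard library are available. Lean on these libraries where they do the work, as an engineer would, in place of code of your own. Each camera call takes 0.05 s, during which the arm holds its last target. There are 200 camera calls.

## Working session

There is one attempt and no reset: what is moved stays moved. The work goes in short steps, Python scripts to look and compute and a tool call to move; the robot and the scene stay as the last step left them, time stands still between calls to the robot, and variables do not carry over. Pictures are saved under pics/ and viewed, at most 10 in all, crops included, and the job is handed in when it is done.

Besides the shell and the picture viewer there is one more tool, called after "Emit:" as a command line: name --argument value ..., lists and objects as JSON in quotes. arm_command: Moves the arm, as the interface text tells. Its arguments: {"type":"object","properties":{"targets":{"type":"array"},"newtons":{"type":"number"}},"required":["targets"]}

```bash
mkdir -p pics; ls; python3 - <<'E'
from cell import manip, camera, get_calibration
import cv2,numpy as np
print(manip.read_state())
ims=[]
for n in ["scene","side","wrist"]:
    im=camera(n); cv2.imwrite(f"pics/{n}0.png",im[:,:,::-1]); c=get_calibration(n); print(n,c)
E
```

```text
pics
{'clock': 0.0, 'joints': array([-6.65858903e-02,  3.00482753e-01,  1.52158274e+00, -1.76912669e-05,
        1.32066763e+00, -6.65644417e-02]), 'qd': array([-1.14356466e-03,  6.95983899e-04, -1.25896856e-03, -1.80414904e-03,
       -1.35088401e-04, -3.92706925e-05]), 'effort': array([-1.53750298e-03, -5.31805658e+01, -3.52735734e+01,  7.07558286e-02,
        2.43994006e-02, -4.79655944e-05]), 'eef_pos': array([5.49744373e+02, 1.72241077e-02, 2.04879230e+02]), 'eef_rot': array([-3.14045357e+00, -5.87608599e-05,  1.57077923e+00]), 'wrist_force': array([ 0.40626754,  0.40077977, -0.30721164]), 'moment': array([ 0.02218165,  0.00245642, -0.02680355]), 'finger_force': 0.0, 'finger_gap': 93.78001172330274}
scene {'K': array([[431.13084379,   0.        , 326.83555786],
       [  0.        , 431.13084379, 203.66674763],
       [  0.        ,   0.        ,   1.        ]]), 'cam_to_world': array([[ 7.92465514e-01,  3.37598852e-01, -5.07962030e-01,
        -1.41080246e+02],
       [-6.09898722e-01,  4.45028107e-01, -6.55723671e-01,
        -8.48132193e+02],
       [ 4.68582215e-03,  8.29443
[... 487 characters left out ...]
2],
       [ 5.55140151e-03,  9.21865798e-01,  3.87469523e-01,
         4.99743117e+02],
       [ 0.00000000e+00,  0.00000000e+00,  0.00000000e+00,
         1.00000000e+00]])}
wrist {'K': array([[346.68063426,   0.        , 315.50130529],
       [  0.        , 346.68063426, 200.93232569],
       [  0.        ,   0.        ,   1.        ]]), 'cam_to_world': array([[ 9.99999146e-01,  6.78621681e-04,  1.11693736e-03,
         5.49403995e+02],
       [-9.19408123e-04,  9.72672342e-01,  2.32180252e-01,
         6.85130430e+01],
       [-9.28851524e-04, -2.32181081e-01,  9.72672135e-01,
         3.84805635e+02],
       [ 0.00000000e+00,  0.00000000e+00,  0.00000000e+00,
         1.00000000e+00]])}
```

View pics/scene0.png

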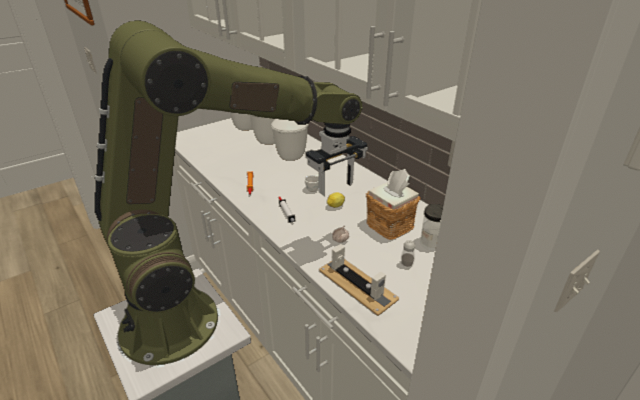

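View pics/side0.png

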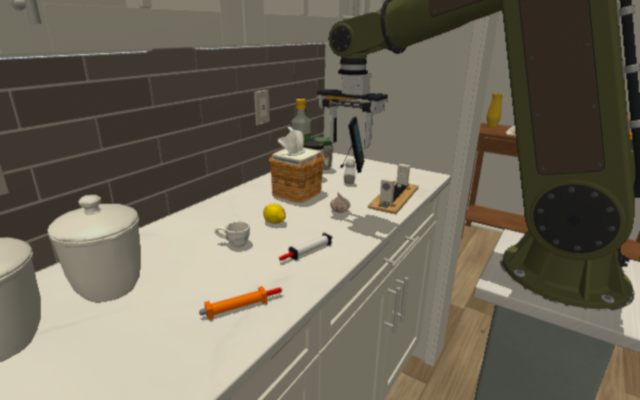

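View pics/wrist0.png

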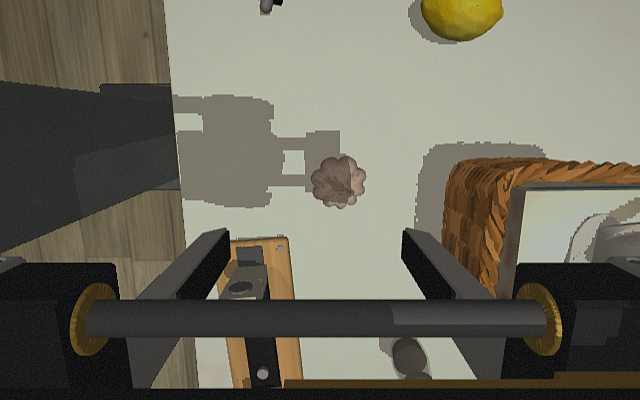

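The scene view shows the aluminium spindle near (287,210) with its red nose at about (280,199), and the holder from (320,268) to (396,300) with posts at (338,258) and (377,285). The side view shows the spindle between (281,258) and (331,238), an orange look-alike and the bystanders. The wrist view shows the holder's upper part at (220–295, 235–385) and the garlic at (338,182).

```bash
cat > h.py <<'E'
from cell import manip, camera, get_calibration
import cv2,numpy as np
def ray(c,u,v):
    K=c["K"];T=c["cam_to_world"]
    d=T[:3,:3]@np.array([(u-K[0,2])/K[0,0],-(v-K[1,2])/K[1,1],-1.])
    return T[:3,3],d/np.linalg.norm(d)
def onz(c,u,v,z):
    o,d=ray(c,u,v); return o+d*(z-o[2])/d[2]
def meet(a,b):
    (o,d),(p,e)=a,b
    s=np.linalg.lstsq(np.c_[d,-e],p-o,rcond=None)[0]
    x,y=o+s[0]*d,p+s[1]*e
    return (x+y)/2,np.linalg.norm(x-y)
def proj(c,P):
    T=c["cam_to_world"];p=T[:3,:3].T@(np.asarray(P)-T[:3,3]);K=c["K"]
    return K[0,0]*p[0]/-p[2]+K[0,2],K[1,1]*-p[1]/-p[2]+K[1,2]
E
python3 - <<'E'
from h import *
np.set_printoptions(precision=1,suppress=True)
cs={n:get_calibration(n) for n in["scene","side","wrist"]}
for n in["scene","side"]:
    im=cv2.imread(f"pics/{n}0.png");h=cv2.cvtColor(im,cv2.COLOR_BGR2HSV)
    m=(((h[...,0]<5)|(h[...,0]>174))&(h[...,1]>170)&(h[...,2]>80)).astype('u1')
    k,l,s,ce=cv2.connectedComponentsWithStats(m)
    for i in range(1,k):
        if s[i,4]>8: print(n,'red',s[i],ce[i],onz(cs[n],*ce[i],13))
c=cs["scene"];d=cs["side"]
print('tail scene',onz(c,293,222,13),'side',onz(d,331,238,13),'nose side',onz(d,281,258,13))
for p in[(320,268),(396,294),(378,310),(338,262)]: print('foot',onz(c,*p,12))
print('posts scene',onz(c,338,250,88),onz(c,378,277,88),'side',onz(d,387,181,88),onz(d,404,166,88))
w=cs["wrist"]
print('wrist foot',onz(w,228,240,12),onz(w,288,236,12),onz(w,297,385,12))
print('garlic',onz(w,338,182,30),'lemon',onz(w,462,8,28),'salt scene',onz(c,408,252,45),'cup',onz(c,312,184,25),'basket',onz(c,392,210,60), 'salt side',onz(d,350,170,45))
h=[cv2.resize(cv2.imread(f"pics/{n}0.png")[a:b,e:f],None,fx=5,fy=5,interpolation=cv2.INTER_CUBIC) for n,a,b,e,f in[("scene",185,315,265,405)]]
cv2.imwrite("pics/crop1.png",cv2.resize(cv2.imread("pics/scene0.png")[190:315,260:410],None,fx=4.8,fy=4.8,interpolation=cv2.INTER_CUBIC))
E
```

```text
scene red [249 188   2   6  12] [249.5 190.5] [475.7 428.8  13. ]
side red [280 251  13   9  51] [286.6 255.3] [538.2 305.3  13. ]
side red [267 288  14   7  55] [273.8 291.1] [476.5 428.3  13. ]
tail scene [494.8 161.   13. ] side [496.8 177.1  13. ] nose side [541.8 321.9  13. ]
foot [430.7 -78.5  12. ]
foot [ 535.3 -291.3   12. ]
foot [ 455.4 -303.6   12. ]
foot [490.1 -90.2  12. ]
posts scene [ 467.6 -115.9   88. ] [ 482.7 -266.6   88. ] side [471.3 -89.4  88. ] [ 483.2 -247.4   88. ]
wrist foot [449.5 -66.1  12. ] [517.8 -61.3  12. ] [ 525.3 -260.1   12. ]
garlic [572.4   4.   30. ] lemon [686.  168.5  28. ] salt scene [ 662.  -211.4   45. ] cup [681.6 307.7  25. ] basket [764.4 -38.3  60. ] salt side [ 666.7 -223.4   45. ]
```

View pics/crop1.png

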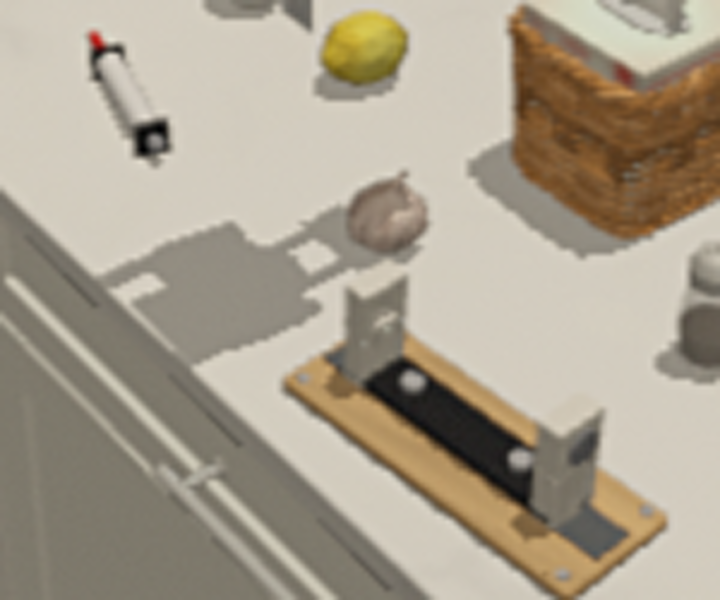

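The crop shows the spindle with its red nose at about (280,198) and its tail at about (292,223) in the full picture. The holder's two posts are clear, and the yoke is slid somewhat towards the far (+y) end. Next I'll look at the holder from above.

Emit:
arm_command --targets '[{"hand": 1, "x": -0.038, "y": -0.012, "z": -0.024}, {"hand": 1, "x": -0.038, "y": -0.012, "z": -0.024}, {"hand": 1, "x": -0.038, "y": -0.012, "z": -0.024}, {"hand": 1, "x": -0.038, "y": -0.012, "z": -0.024}, {"hand": 1, "x": -0.038, "y": -0.012, "z": -0.024}, {"hand": 1, "x": -0.038, "y": -0.012, "z": -0.024}, {"hand": 1}, {"hand": 1}, {"hand": 1}, {"hand": 1}]'

```text
schema error: expected keys hand, x, y, z, yaw
```

```bash
python3 - <<'E'
from h import *
import json
c=get_calibration("wrist");im=camera("wrist")[:,:,::-1]
print(manip.read_state()["eef_pos"],manip.read_state()["clock"])
np.savez("w1.npz",K=c["K"],cam_to_world=c["cam_to_world"]);cv2.imwrite("pics/w1.png",im)
E
```

```text
[ 5.49836520e+02 -2.80544970e-03  2.05115521e+02] 0.2
```

View pics/w1.png

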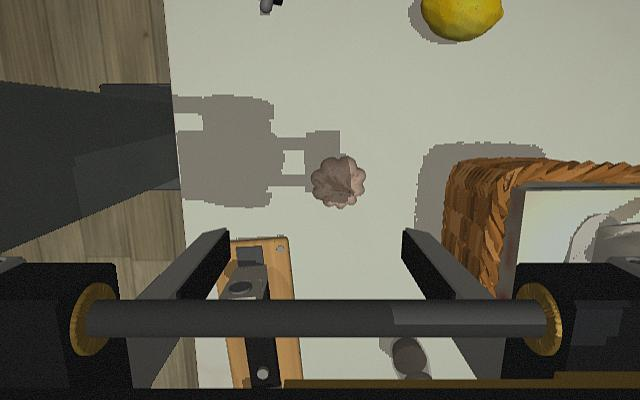

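The move was refused because every row needs all the keys, so this is the same picture as before. I'll resend it.

Emit:
arm_command --targets '[{"hand": 1, "x": -0.038, "y": -0.012, "z": -0.024, "yaw": 0}, {"hand": 1, "x": -0.038, "y": -0.012, "z": -0.024, "yaw": 0}, {"hand": 1, "x": -0.038, "y": -0.012, "z": -0.024, "yaw": 0}, {"hand": 1, "x": -0.038, "y": -0.012, "z": -0.024, "yaw": 0}, {"hand": 1, "x": -0.038, "y": -0.012, "z": -0.024, "yaw": 0}, {"hand": 1, "x": -0.038, "y": -0.012, "z": -0.024, "yaw": 0}, {"hand": 1, "x": 0, "y": 0, "z": 0, "yaw": 0}, {"hand": 1, "x": 0, "y": 0, "z": 0, "yaw": 0}, {"hand": 1, "x": 0, "y": 0, "z": 0, "yaw": 0}]'

```text
clock: 1.1
eef_pos: [478.1, -227.1, 348.5]
eef_rot: [-3.14, -0.001, 1.572]
wrist_force: [-0.2, 0.0, -0.7]
finger_gap: 94.0
finger_force: 0.0
```

```bash
python3 - <<'E'
from h import *
c=get_calibration("wrist");im=camera("wrist")[:,:,::-1]
np.savez("w1.npz",K=c["K"],cam_to_world=c["cam_to_world"]);cv2.imwrite("pics/w1.png",im)
cv2.imwrite("pics/w1c.png",cv2.resize(im[60:260,220:440],None,fx=3,fy=3,interpolation=cv2.INTER_CUBIC))
E
```

```text
(no output)
```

View pics/w1c.png

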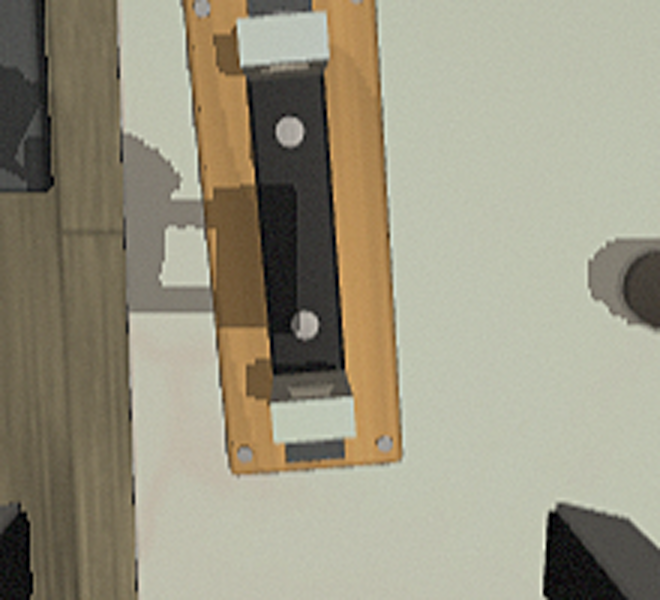

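The crop shows the foot, tilted slightly. The upper post's top lies at crop (237–328, 12–66) and the lower post's top at (272–355, 398–442), with the inner faces just visible.

```bash
python3 - <<'E'
from h import *
np.set_printoptions(precision=1,suppress=True)
c=np.load("w1.npz");c={k:c[k] for k in c}
f=lambda u,v,z:onz(c,(u+.5)/3-.5+220,(v+.5)/3-.5+60,z)
im=cv2.imread("pics/w1.png")
hsv=cv2.cvtColor(im,cv2.COLOR_BGR2HSV)
for n,pts in {"up":[(237,19),(326,12),(329,62),(242,69)],"lo":[(271,402),(352,396),(355,437),(276,442)]}.items():
    P=[f(*p,88) for p in pts];print(n,np.array(P)[:,:2].tolist(),np.mean(P,0), [np.linalg.norm(P[i]-P[i-1]) for i in range(4)])
    print([im[int(v/3+60),int(u/3+220)] for u,v in [np.mean(pts,0)]])
print('foot low corners',f(233,474,12),f(402,460,12),'left edge top',f(190,30,12),'right',f(377,30,12), 'screws foot',f(245,455,12),f(385,443,12),f(203,8,12))
print('bar screws',f(290,131,30),f(305,325,30))
# mask based tops
m=cv2.inRange(im,(165,165,150),(255,255,255)); 
for box in [(60,90,292,335),(188,212,305,345)]:
    a,b,e,g=box; mm=np.zeros_like(m);mm[a:b,e:g]=m[a:b,e:g]
    k,l,s,ce=cv2.connectedComponentsWithStats(mm)
    i=1+np.argmax(s[1:,4]);print(s[i])
    r=cv2.minAreaRect(np.argwhere(l==i)[:,::-1].astype('f4'));print(r, onz(c,*r[0],88))
    bx=cv2.boxPoints(r);print(np.array([onz(c,*q,88)[:2] for q in bx]))
E
```

```text
up [[457.03082149116676, -97.75665416712121], [492.4587223529104, -95.15095745186827], [493.82236934813665, -114.02952977607441], [458.82724647589015, -116.69304620191875]] [ 475.5 -105.9   88. ] [np.float64(19.021411252093834), np.float64(35.523595184629265), np.float64(18.92775808509481), np.float64(35.09633805106129)]
[array([185, 194, 189], dtype=uint8)]
lo [[469.97133381055966, -253.79271019881466], [505.00567718412395, -251.13589013178327], [506.57357361591085, -269.4130262097044], [472.0872731078226, -271.6707154106189]] [ 488.4 -261.5   88. ] [np.float64(18.002785047403144), np.float64(35.13493857238674), np.float64(18.34426347476662), np.float64(34.56012273216187)]
[array([181, 196, 190], dtype=uint8)]
foot low corners [ 448.9 -308.2   12. ] [ 535.9 -300.7   12. ] left edge top [431.4 -92.1  12. ] right [518.9 -92.1  12. ] screws foot [ 455.2 -298.1   12. ] [ 527.  -291.7   12. ] [437.7 -82.4  12. ]
bar screws [ 478.2 -138.4   30. ] [ 485.5 -228.4   30. ]
[299  64  31  18 444]
((313.858642578125, 72.30345916748047), (15.031233787536621, 29.398101806640625), 85.2363510131836) [ 475.2 -104.9   88. ]
[[ 456.9  -97.8]
 [ 491.9  -95.1]
 [ 493.6 -112. ]
 [ 458.2 -114.8]]
[310 193  28  14 341]
((323.8970642089844, 199.6617431640625), (12.654923439025879, 27.150562286376953), 85.60128784179688) [ 488.1 -261.8   88. ]
[[ 469.8 -254.8]
 [ 504.9 -252. ]
 [ 506.5 -268.9]
 [ 471.  -271.7]]
```

Emit:
arm_command --targets '[{"hand": 1, "x": 0.044, "y": 0.004, "z": 0.01, "yaw": 0}, {"hand": 1, "x": 0.044, "y": 0.004, "z": 0.01, "yaw": 0}, {"hand": 1, "x": 0.044, "y": 0.004, "z": 0.01, "yaw": 0}, {"hand": 1, "x": 0.044, "y": 0.004, "z": 0.01, "yaw": 0}, {"hand": 1, "x": 0.044, "y": 0.004, "z": 0.01, "yaw": 0}, {"hand": 1, "x": 0.044, "y": 0.004, "z": 0.01, "yaw": 0}, {"hand": 1, "x": 0.044, "y": 0.004, "z": 0.01, "yaw": 0}, {"hand": 1, "x": 0.044, "y": 0.004, "z": 0.01, "yaw": 0}, {"hand": 1, "x": 0.044, "y": 0.004, "z": 0.01, "yaw": 0}, {"hand": 1, "x": 0, "y": 0, "z": 0, "yaw": 0}]'

```text
clock: 2.15
eef_pos: [512.6, 173.0, 257.1]
eef_rot: [-3.138, 0.0, 1.577]
wrist_force: [0.2, -0.5, -0.8]
finger_gap: 93.9
finger_force: 0.0
```

Emit:
arm_command --targets '[{"hand": 1, "x": 0, "y": 0, "z": 0, "yaw": 0}, {"hand": 1, "x": 0, "y": 0, "z": 0, "yaw": 0}]'

```text
clock: 2.35
eef_pos: [513.8, 167.8, 259.5]
eef_rot: [-3.142, 0.0, 1.571]
wrist_force: [0.6, -0.8, -0.5]
finger_gap: 94.0
finger_force: 0.0
```

```bash
python3 - <<'E'
from h import *
c=get_calibration("wrist");im=np.ascontiguousarray(camera("wrist")[:,:,::-1])
np.savez("w2.npz",K=c["K"],cam_to_world=c["cam_to_world"]);cv2.imwrite("pics/w2.png",im)
h=cv2.cvtColor(im,cv2.COLOR_BGR2HSV)
m=(((h[...,0]<6)|(h[...,0]>172))&(h[...,1]>150)&(h[...,2]>70)).astype('u1')
k,l,s,ce=cv2.connectedComponentsWithStats(m)
for i in range(1,k):
    if s[i,4]>15: print('red',s[i],ce[i],onz(c,*ce[i],13))
u,v=[int(a) for a in proj(c,(516,240,13))];print(u,v)
v0=max(0,v-100);u0=max(0,u-110);print(u0,v0)
cv2.imwrite("pics/w2c.png",cv2.resize(im[v0:v0+200,u0:u0+220],None,fx=3,fy=3,interpolation=cv2.INTER_CUBIC))
E
```

```text
red [329  36  16  32 315] [336.82857143  51.78095238] [537.65971943 310.24626042  13.        ]
317 114
207 14
```

View pics/w2c.png

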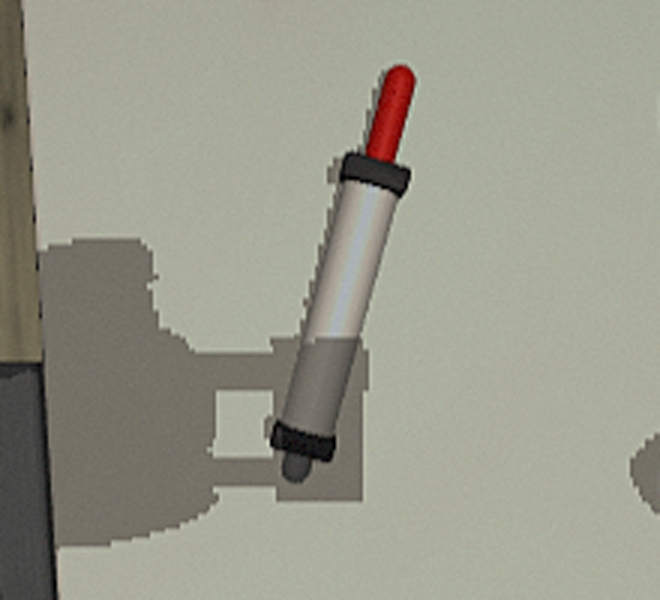

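The crop shows the right spindle, with its nose tip at crop (402,66), its tail tip at (295,483), and hubs at (375,173) and (303,441).

```bash
python3 - <<'E'
from h import *
np.set_printoptions(precision=2,suppress=True)
c=np.load("w2.npz");c={k:c[k] for k in c}
f=lambda u,v,z:onz(c,(u+.5)/3-.5+207,(v+.5)/3-.5+14,z)
N=f(402,66,13);T=f(295,484,13);L=np.linalg.norm(N-T);a=(N-T)/L
g=T+71*a
# tube axis from tube edges mid at several rows, edges at tangent height
ax=[(f(344,185,13)+f(399,196,13))/2,(f(283,424,13)+f(335,434,13))/2]
d=ax[0]-ax[1]
print(N,T,L,a,np.degrees(np.arctan2(a[0],a[1])),'grip',g)
print('tube',ax,np.linalg.norm(d),np.degrees(np.arctan2(d[0],d[1])))
t=g+25*a;print('grip25',t)
s=manip.read_state();print(s["eef_pos"],s["eef_rot"])
th=np.arctan2(a[0],a[1]);print('yaw',th)
dp=t-s["eef_pos"];print('d world',dp)
# holder
h=np.array([-np.sin(.081),np.cos(.081)]);print('holder dir',h)
E
```

```text
[541.78 327.29  13.  ] [500.08 167.61  13.  ] 165.04075238647056 [0.25 0.97 0.  ] 14.63668691594222 grip [518.02 236.3   13.  ]
tube [array([530.68, 282.68,  13.  ]), array([505.99, 190.32,  13.  ])] 95.60857112891294 14.964142235861951
grip25 [524.34 260.49  13.  ]
[513.95 167.44 259.67] [3.14 0.   1.57]
yaw 0.25545837826676626
d world [  10.39   93.05 -246.67]
holder dir [-0.08  1.  ]
```

Emit:
arm_command --targets '[{"hand": 1, "x": 0, "y": 0, "z": 0, "yaw": 0.129}, {"hand": 1, "x": 0, "y": 0, "z": 0, "yaw": 0.129}, {"hand": 0, "x": 0.0185, "y": -0.0027, "z": 0.04, "yaw": 0}, {"hand": 0, "x": 0.0185, "y": -0.0027, "z": 0.04, "yaw": 0}, {"hand": 0, "x": 0.0185, "y": -0.0027, "z": 0.04, "yaw": 0}, {"hand": 0, "x": 0.0185, "y": -0.0027, "z": 0.04, "yaw": 0}, {"hand": 0, "x": 0.0185, "y": -0.0027, "z": 0.04, "yaw": 0}, {"hand": 0, "x": 0, "y": 0, "z": 0, "yaw": 0}, {"hand": 0, "x": 0, "y": 0, "z": 0, "yaw": 0}, {"hand": 0, "x": 0, "y": 0, "z": 0, "yaw": 0}]'

```text
clock: 3.4
eef_pos: [525.7, 260.3, 61.9]
eef_rot: [3.139, -0.002, 1.312]
wrist_force: [-0.1, -0.6, 0.5]
finger_gap: 47.2
finger_force: 0.0
```

```bash
python3 - <<'E'
from h import *
np.set_printoptions(precision=2,suppress=True)
s=manip.read_state();print(s["eef_pos"],s["eef_rot"],s["finger_gap"],s["clock"])
t=np.array([524.34,260.49,3.5]);d=t-s["eef_pos"];th=np.pi/2-s["eef_rot"][2]
print(d@[np.sin(th),np.cos(th),0],d@[np.cos(th),-np.sin(th),0],-d[2],th)
E
```

```text
[525.75 260.28  61.92] [ 3.14 -0.    1.31] 47.184305896268974 3.4
-0.16126325989442708 -1.4141392964093016 58.42420499344768 0.25907281850261277
```

Emit:
arm_command --targets '[{"hand": 0, "x": 0, "y": -0.0005, "z": 0.0185, "yaw": 0}, {"hand": 0, "x": 0, "y": 0, "z": 0.0185, "yaw": 0}, {"hand": 0, "x": 0, "y": 0, "z": 0.0185, "yaw": 0}, {"hand": 0, "x": 0, "y": 0, "z": 0, "yaw": 0}, {"hand": 0, "x": 0, "y": 0, "z": 0, "yaw": 0}, {"hand": 0, "x": 0, "y": 0, "z": 0, "yaw": 0}]'

```text
clock: 4.0
eef_pos: [525.1, 261.1, 6.0]
eef_rot: [3.139, -0.002, 1.312]
wrist_force: [-0.0, 1.3, -0.5]
finger_gap: 47.4
finger_force: 0.0
```

Emit:
arm_command --targets '[{"hand": -1, "x": 0, "y": 0, "z": 0, "yaw": 0}, {"hand": -1, "x": 0, "y": 0, "z": 0, "yaw": 0}, {"hand": -1, "x": 0, "y": 0, "z": 0, "yaw": 0}, {"hand": -1, "x": 0, "y": 0, "z": 0, "yaw": 0}, {"hand": -1, "x": 0, "y": 0, "z": 0, "yaw": 0}, {"hand": -1, "x": 0, "y": 0, "z": 0, "yaw": 0}]' --newtons 45

```text
clock: 4.6
eef_pos: [524.2, 261.1, 4.2]
eef_rot: [3.141, -0.0, 1.313]
wrist_force: [-1.3, -0.5, 3.9]
finger_gap: 21.0
finger_force: 45.0
```

Emit:
arm_command --targets '[{"hand": -1, "x": 0, "y": 0, "z": -0.02, "yaw": 0}, {"hand": -1, "x": 0, "y": 0, "z": -0.04, "yaw": 0}, {"hand": -1, "x": 0, "y": 0, "z": -0.04, "yaw": 0}, {"hand": -1, "x": 0, "y": 0, "z": -0.04, "yaw": 0}, {"hand": -1, "x": 0, "y": 0, "z": -0.02, "yaw": 0}, {"hand": -1, "x": 0, "y": 0, "z": 0, "yaw": 0}, {"hand": -1, "x": 0, "y": 0, "z": 0, "yaw": 0}, {"hand": -1, "x": 0, "y": 0, "z": 0, "yaw": 0}, {"hand": -1, "x": 0, "y": 0, "z": 0, "yaw": 0}, {"hand": -1, "x": 0, "y": 0, "z": 0, "yaw": 0}]' --newtons 45

```text
clock: 5.6
eef_pos: [523.8, 260.9, 162.9]
eef_rot: [-3.14, 0.001, 1.313]
wrist_force: [0.0, -0.4, -0.5]
finger_gap: 20.9
finger_force: 45.0
```

```bash
cat > nose.py <<'E'
from h import *
np.set_printoptions(precision=2,suppress=True)
s=manip.read_state();c=get_calibration("wrist");im=np.ascontiguousarray(camera("wrist")[:,:,::-1]);cv2.imwrite("pics/n%d.png"%(s["clock"]*100),im)
h=cv2.cvtColor(im,cv2.COLOR_BGR2HSV)
m=(((h[...,0]<6)|(h[...,0]>172))&(h[...,1]>150)&(h[...,2]>50)).astype('u1')
k,l,st,ce=cv2.connectedComponentsWithStats(m);i=1+np.argmax(st[1:,4])
q=np.argwhere(l==i)[:,::-1].astype('f4');r=cv2.minAreaRect(q);b=cv2.boxPoints(r)
b=b[np.argsort(b[:,1])];tip=(b[0]+b[1])/2;base=(b[2]+b[3])/2
p=s["eef_pos"];th=np.pi/2-s["eef_rot"][2];z=p[2]+8.8
A=np.array([[np.sin(th),np.cos(th),0],[np.cos(th),-np.sin(th),0],[0,0,-1]])
print(s["clock"],p,s["eef_rot"],s["finger_gap"],s["wrist_force"],st[i])
print('tip px',tip,'tool frame tip',A@(onz(c,*tip,z)-p),'base',A@(onz(c,*base,z)-p))
W=onz(c,*tip,z);print('width mm',min(r[1])*np.linalg.norm(W-c["cam_to_world"][:3,3])/c["K"][0,0])
E
python3 nose.py
```

```text
5.6 [523.77 260.87 162.87] [-3.14  0.    1.31] 20.860984788484085 [ 0.01 -0.38 -0.54] [ 304  118   25   76 1758]
tip px [316. 118.] tool frame tip [68.42 -0.71 -8.8 ] base [31.63 -0.74 -8.8 ]
width mm 11.833912251789787
```

The spindle is held straight in the tool: the tip is 68.4 mm ahead and 0.7 mm to the side, which is the camera's bias. Next is the carry to the holder.

Emit:
arm_command --targets '[{"hand": -1, "x": 0, "y": 0, "z": 0, "yaw": -0.079}, {"hand": -1, "x": -0.04, "y": 0.002, "z": 0, "yaw": 0}, {"hand": -1, "x": -0.047, "y": 0.002, "z": 0, "yaw": 0}, {"hand": -1, "x": -0.047, "y": 0.002, "z": 0, "yaw": 0}, {"hand": -1, "x": -0.047, "y": 0.002, "z": 0, "yaw": 0}, {"hand": -1, "x": -0.047, "y": 0.002, "z": 0, "yaw": 0}, {"hand": -1, "x": -0.047, "y": 0.002, "z": 0, "yaw": 0}, {"hand": -1, "x": -0.047, "y": 0.002, "z": 0, "yaw": 0}, {"hand": -1, "x": -0.047, "y": 0.002, "z": 0, "yaw": 0}, {"hand": -1, "x": -0.047, "y": 0.002, "z": 0, "yaw": 0}]'

```text
clock: 6.65
eef_pos: [467.1, -153.4, 164.0]
eef_rot: [3.141, 0.0, 1.392]
wrist_force: [1.1, -0.7, -1.5]
finger_gap: 21.1
finger_force: 45.0
```

Emit:
arm_command --targets '[{"hand": -1, "x": -0.047, "y": 0.0015, "z": 0, "yaw": 0}, {"hand": -1, "x": 0, "y": 0, "z": 0.03, "yaw": 0}, {"hand": -1, "x": 0, "y": 0, "z": 0.03, "yaw": 0}, {"hand": -1, "x": 0, "y": 0, "z": 0, "yaw": 0}, {"hand": -1, "x": 0, "y": 0, "z": 0, "yaw": 0}, {"hand": -1, "x": 0, "y": 0, "z": 0, "yaw": 0}, {"hand": -1, "x": 0, "y": 0, "z": 0, "yaw": 0}]'

```text
clock: 7.35
eef_pos: [461.5, -198.1, 105.4]
eef_rot: [3.139, 0.001, 1.392]
wrist_force: [0.3, -0.1, -1.1]
finger_gap: 20.5
finger_force: 45.0
```

```bash
python3 nose.py; python3 - <<'E'
from h import *
import glob
f=sorted(glob.glob("pics/n*.png"),key=lambda s:int(s[6:-4]))[-1];im=cv2.imread(f)
cv2.imwrite("pics/crop3.png",cv2.resize(im[0:270,180:460],None,fx=2.2,fy=2.2,interpolation=cv2.INTER_CUBIC))
c=get_calibration("wrist");np.savez("w3.npz",K=c["K"],cam_to_world=c["cam_to_world"])
E
```

```text
7.35 [ 461.5  -198.12  105.35] [3.14 0.   1.39] 20.54385656006199 [ 0.33 -0.07 -1.13] [ 304  117   24   77 1771]
tip px [315.5 117. ] tool frame tip [68.92 -0.87 -8.8 ] base [31.68 -0.91 -8.8 ]
width mm 11.339446835801152
```

View pics/crop3.png

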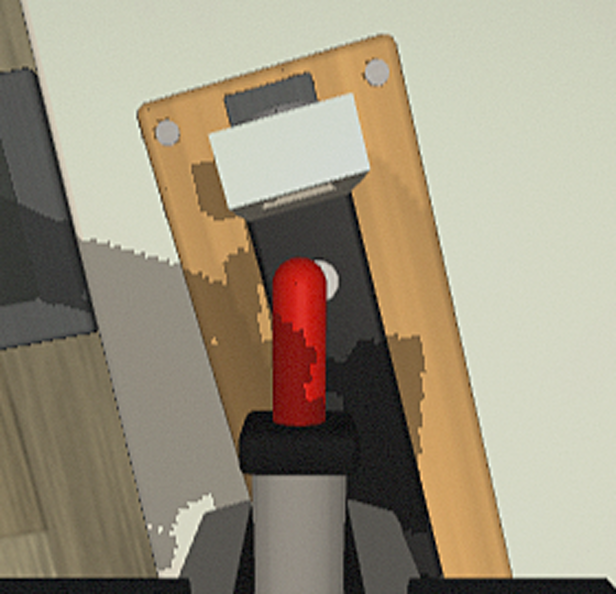

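The crop shows the upper post's top with corners at crop (209,133), (353,93), (370,171) and (231,210). The nose tip is at (300,258), pointing at the middle of the post.

```bash
python3 - <<'E'
from h import *
np.set_printoptions(precision=2,suppress=True)
c=np.load("w3.npz");c={k:c[k] for k in c}
s=manip.read_state();p=s["eef_pos"];th=np.pi/2-s["eef_rot"][2]
A=np.array([[np.sin(th),np.cos(th),0],[np.cos(th),-np.sin(th),0],[0,0,-1]])
P=np.array([onz(c,(u+.5)/2.2-.5+180,(v+.5)/2.2-.5,88) for u,v in[(209,133),(353,93),(370,171),(231,210)]])
print(P,[np.linalg.norm(P[i]-P[i-1]) for i in range(4)],P.mean(0))
d=P[2]-P[3];e=P[1]-P[0];print('yaw',np.arctan2(d[1],d[0]),np.arctan2(e[1],e[0]))
Q=P+A.T@np.array([0,.8,0])   # undo camera bias in tool y
yaw=.081;h=np.array([-np.sin(yaw),np.cos(yaw),0]);ex=np.array([np.cos(yaw),np.sin(yaw),0])
ctr=Q.mean(0);E=ctr-9*h;E[2]=70
print('ctr',ctr,'E',E)
tip=E+10*h+1.3*ex;a=np.array([np.sin(.179),np.cos(.179),0])
t=tip-68.5*a;t[2]=61.2
for n,w in[('touch',t),('pre',t-14*a)]: print(n,w,'tool shift',A@(w-p))
print('final tcp',E-69.5*h+(16.5+.6-.0)*h)
E
```

```text
[[ 456.71  -97.27   88.  ]
 [ 492.44  -94.63   88.  ]
 [ 493.66 -112.82   88.  ]
 [ 458.4  -115.71   88.  ]] [np.float64(18.5177353136449), np.float64(35.822523669296295), np.float64(18.226850433511387), np.float64(35.38252161440127)] [ 475.3  -105.11   88.  ]
yaw 0.08195958316966717 0.07380633389101794
ctr [ 476.09 -105.25   88.  ] E [ 476.82 -114.22   70.  ]
touch [ 465.11 -171.55   61.2 ] tool shift [26.8  -1.05 43.92]
pre [ 462.62 -185.33   61.2 ] tool shift [12.8  -1.05 43.92]
final tcp [ 481.06 -166.45   70.  ]
```

Emit:
arm_command --targets '[{"hand": -1, "x": 0, "y": -0.0005, "z": 0.0145, "yaw": 0}, {"hand": -1, "x": 0, "y": 0, "z": 0.014, "yaw": 0}, {"hand": -1, "x": 0, "y": 0, "z": 0.014, "yaw": 0}, {"hand": -1, "x": 0, "y": 0, "z": 0, "yaw": 0}, {"hand": -1, "x": 0, "y": 0, "z": 0, "yaw": 0}, {"hand": -1, "x": 0, "y": 0, "z": 0, "yaw": 0}, {"hand": -1, "x": 0, "y": 0, "z": 0, "yaw": 0}, {"hand": -1, "x": 0, "y": 0, "z": 0, "yaw": 0}, {"hand": -1, "x": 0, "y": 0, "z": 0, "yaw": 0}, {"hand": -1, "x": 0, "y": 0, "z": 0, "yaw": 0}]'

```text
clock: 8.4
eef_pos: [460.4, -198.0, 61.6]
eef_rot: [3.141, 0.0, 1.392]
wrist_force: [-0.1, -0.7, -1.3]
finger_gap: 20.8
finger_force: 45.0
```

```bash
cat > go.py <<'E'
from h import *
import sys
np.set_printoptions(precision=2,suppress=True)
s=manip.read_state();p=s["eef_pos"];th=np.pi/2-s["eef_rot"][2]
A=np.array([[np.sin(th),np.cos(th),0],[np.cos(th),-np.sin(th),0],[0,0,-1]])
print(p,th,'force tool',A@s["wrist_force"],'shift',A@(np.array(eval(sys.argv[1]))-p))
E
python3 go.py "[465.11,-171.55,61.2]"
```

```text
[ 460.35 -198.     61.56] 0.17896959305357907 force tool [-0.71  0.05  1.31] shift [26.87 -0.03  0.36]
```

Emit:
arm_command --targets '[{"hand": -1, "x": 0.004, "y": 0, "z": 0, "yaw": 0}, {"hand": -1, "x": 0.004, "y": 0, "z": 0, "yaw": 0}, {"hand": -1, "x": 0.004, "y": 0, "z": 0, "yaw": 0}, {"hand": -1, "x": 0.004, "y": 0, "z": 0, "yaw": 0}, {"hand": -1, "x": 0.003, "y": 0, "z": 0, "yaw": 0}, {"hand": -1, "x": 0.0015, "y": 0, "z": 0, "yaw": 0}, {"hand": -1, "x": 0.0015, "y": 0, "z": 0, "yaw": 0}, {"hand": -1, "x": 0, "y": 0, "z": 0, "yaw": 0}, {"hand": -1, "x": 0, "y": 0, "z": 0, "yaw": 0}, {"hand": -1, "x": 0, "y": 0, "z": 0, "yaw": 0}]'

```text
clock: 9.4
eef_pos: [464.2, -176.4, 61.5]
eef_rot: [3.142, 0.0, 1.392]
wrist_force: [1.2, 0.3, -1.3]
finger_gap: 21.0
finger_force: 45.0
```

```bash
python3 go.py "[465.11,-171.55,61.2]"
```

```text
[ 464.22 -176.43   61.45] 0.1791278089303896 force tool [0.5  1.17 1.29] shift [4.96 0.   0.25]
```

The tip is about 5 mm inside the recess with no axial force, so I'll go on.

Emit:
arm_command --targets '[{"hand": -1, "x": 0.002, "y": 0, "z": 0, "yaw": 0}, {"hand": -1, "x": 0.002, "y": 0, "z": 0, "yaw": 0}, {"hand": -1, "x": 0.002, "y": 0, "z": 0, "yaw": 0}, {"hand": -1, "x": 0.002, "y": 0, "z": 0, "yaw": 0}, {"hand": -1, "x": 0, "y": 0, "z": 0, "yaw": 0}, {"hand": -1, "x": 0, "y": 0, "z": 0, "yaw": 0}, {"hand": -1, "x": 0, "y": 0, "z": 0, "yaw": 0}]'

```text
clock: 10.1
eef_pos: [465.6, -168.6, 61.5]
eef_rot: [3.142, 0.0, 1.392]
wrist_force: [-0.9, -2.5, -1.4]
finger_gap: 21.0
finger_force: 45.0
```

```bash
python3 go.py "[465.11,-171.55,61.2]"; python3 nose.py|tail -2
```

```text
[ 465.64 -168.56   61.47] 0.1790004053615788 force tool [-2.65 -0.48  1.4 ] shift [-3.03  0.01  0.27]
tip px [316. 147.] tool frame tip [54.66 -0.62 -8.8 ] base [31.67 -0.63 -8.8 ]
width mm 11.872898565195266
```

Emit:
arm_command --targets '[{"hand": -1, "x": 0.002, "y": 0, "z": 0, "yaw": 0}, {"hand": -1, "x": 0.002, "y": 0, "z": 0, "yaw": 0}, {"hand": -1, "x": 0.002, "y": 0, "z": 0, "yaw": 0}, {"hand": -1, "x": 0.002, "y": 0, "z": 0, "yaw": 0}, {"hand": -1, "x": 0.002, "y": 0, "z": 0, "yaw": 0}, {"hand": -1, "x": 0, "y": 0, "z": 0, "yaw": 0}, {"hand": -1, "x": 0, "y": 0, "z": 0, "yaw": 0}, {"hand": -1, "x": 0, "y": 0, "z": 0, "yaw": 0}]'

```text
clock: 10.95
eef_pos: [467.4, -158.8, 61.5]
eef_rot: [3.141, 0.001, 1.392]
wrist_force: [-1.2, -5.9, -1.4]
finger_gap: 21.1
finger_force: 45.0
```

```bash
python3 go.py "[465.11,-171.55,61.2]"; python3 nose.py|tail -2
```

```text
[ 467.45 -158.79   61.51] 0.17887343881749196 force tool [-6.02 -0.08  1.36] shift [-12.97  -0.03   0.31]
tip px [315.5 170. ] tool frame tip [43.37 -0.88 -8.8 ] base [31.7  -0.89 -8.8 ]
width mm 11.46109840129215
```

Emit:
arm_command --targets '[{"hand": -1, "x": 0.002, "y": 0, "z": 0, "yaw": 0}, {"hand": -1, "x": 0.002, "y": 0, "z": 0, "yaw": 0}, {"hand": -1, "x": 0.0015, "y": 0, "z": 0, "yaw": 0}, {"hand": -1, "x": 0, "y": 0, "z": 0, "yaw": 0}, {"hand": -1, "x": 0, "y": 0, "z": 0, "yaw": 0}, {"hand": -1, "x": 0, "y": 0, "z": 0, "yaw": 0}]'

```text
clock: 11.6
eef_pos: [468.4, -153.6, 61.5]
eef_rot: [3.141, 0.001, 1.392]
wrist_force: [-2.2, -7.6, -1.2]
finger_gap: 21.0
finger_force: 45.0
```

```bash
python3 go.py "[465.11,-171.55,61.2]"; python3 nose.py|tail -2; python3 - <<'E'
import numpy as np
# swing about the nose tip: rows of tool shifts (arc), r = tip distance when pressed
r=68.5-18.4; n=8; dth=.26/n
for k in [1]:
    # yaw by -dth about TCP; tip held: TCP moves; shift applied along tool axes before turn
    print(dth, 'x',r*(1-np.cos(dth)),'y',r*np.sin(dth))
E
```

```text
[ 468.4  -153.59   61.51] 0.1788715215749921 force tool [-7.92 -0.85  1.15] shift [-18.26  -0.04   0.31]
tip px [314.94 183.76] tool frame tip [36.43 -1.16 -8.8 ] base [31.12  0.14 -8.8 ]
width mm 5.353185965608509
0.0325 x 0.026456733633267327 y 1.6279633752940363
```

Emit:
arm_command --targets '[{"hand": -1, "x": 0.0002, "y": 0.0015, "z": 0, "yaw": -0.0325}, {"hand": -1, "x": 0.0001, "y": 0.0015, "z": 0, "yaw": -0.0325}, {"hand": -1, "x": 0.0001, "y": 0.0014, "z": 0, "yaw": -0.0325}, {"hand": -1, "x": 0, "y": 0.0015, "z": 0, "yaw": -0.0325}, {"hand": -1, "x": 0, "y": 0, "z": 0, "yaw": 0}, {"hand": -1, "x": 0, "y": 0, "z": 0, "yaw": 0}, {"hand": -1, "x": 0, "y": 0, "z": 0, "yaw": 0}]'

```text
clock: 12.35
eef_pos: [474.6, -154.1, 61.6]
eef_rot: [3.141, 0.001, 1.522]
wrist_force: [-0.5, -8.7, -1.9]
finger_gap: 21.2
finger_force: 45.0
```

```bash
python3 go.py "[480.06,-154.2,61.2]"
```

```text
[ 474.6  -154.05   61.63] 0.048925885089284415 force tool [-8.67 -0.11  1.9 ] shift [0.12 5.46 0.43]
```

Emit:
arm_command --targets '[{"hand": -1, "x": 0.0001, "y": 0.0014, "z": 0, "yaw": -0.0325}, {"hand": -1, "x": 0, "y": 0.0014, "z": 0, "yaw": -0.0325}, {"hand": -1, "x": 0, "y": 0, "z": 0, "yaw": 0}, {"hand": -1, "x": 0, "y": 0, "z": 0, "yaw": 0}]'

```text
clock: 12.75
eef_pos: [477.6, -154.1, 61.7]
eef_rot: [3.14, 0.001, 1.587]
wrist_force: [1.1, -8.4, -2.7]
finger_gap: 21.4
finger_force: 45.0
```

Emit:
arm_command --targets '[{"hand": -1, "x": 0, "y": 0.0014, "z": 0, "yaw": -0.0325}, {"hand": -1, "x": -0.0001, "y": 0.0013, "z": 0, "yaw": -0.0325}, {"hand": -1, "x": 0, "y": 0, "z": 0, "yaw": 0}, {"hand": -1, "x": 0, "y": 0, "z": 0, "yaw": 0}, {"hand": -1, "x": 0, "y": 0, "z": 0, "yaw": 0}]'

```text
clock: 13.25
eef_pos: [480.5, -154.1, 61.8]
eef_rot: [3.14, 0.002, 1.652]
wrist_force: [3.1, -8.0, -2.6]
finger_gap: 20.7
finger_force: 45.0
```

```bash
python3 go.py "[480.06,-154.2,61.2]"; python3 - <<'E'
from h import *
for n in["side","scene"]: cv2.imwrite(f"pics/{n}5.png",np.ascontiguousarray(camera(n)[:,:,::-1]))
a=cv2.imread("pics/side5.png")[150:220,350:440];b=cv2.imread("pics/scene5.png")[235:320,310:410]
r=lambda i:cv2.resize(i,(400,int(400*i.shape[0]/i.shape[1])),interpolation=cv2.INTER_CUBIC)
a,b=r(a),r(b);h=min(len(a),len(b));cv2.imwrite("pics/crop5.png",np.hstack([a[:h],b[:h]]))
E
```

```text
[ 480.53 -154.13   61.84] -0.08089551900103542 force tool [-8.22  2.43  2.63] shift [-0.03 -0.48  0.64]
```

View pics/crop5.png

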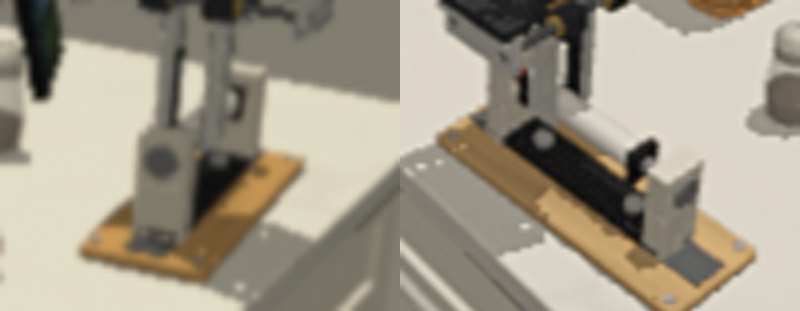

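The pictures show the spindle swung between the posts. In the right crop (scene) the tail hub, at about (640,155), sits just inside the −y post. Now I'll let it out towards the tail's recess.

Emit:
arm_command --targets '[{"hand": -1, "x": -0.0015, "y": 0, "z": 0, "yaw": 0}, {"hand": -1, "x": -0.0015, "y": 0, "z": 0, "yaw": 0}, {"hand": -1, "x": -0.0015, "y": 0, "z": 0, "yaw": 0}, {"hand": -1, "x": 0, "y": 0, "z": 0, "yaw": 0}, {"hand": -1, "x": 0, "y": 0, "z": 0, "yaw": 0}, {"hand": -1, "x": 0, "y": 0, "z": 0, "yaw": 0}]'

```text
clock: 13.95
eef_pos: [480.8, -158.4, 61.8]
eef_rot: [3.14, 0.001, 1.652]
wrist_force: [2.3, -6.9, -2.3]
finger_gap: 20.9
finger_force: 45.0
```

```bash
python3 go.py "[481.06,-166.45,61.2]"
```

```text
[ 480.83 -158.41   61.78] -0.08085145968327234 force tool [-7.06  1.75  2.28] shift [-8.03 -0.42  0.58]
```

Emit:
arm_command --targets '[{"hand": -1, "x": -0.002, "y": 0, "z": 0, "yaw": 0}, {"hand": -1, "x": -0.002, "y": 0, "z": 0, "yaw": 0}, {"hand": -1, "x": -0.002, "y": 0, "z": 0, "yaw": 0}, {"hand": -1, "x": 0, "y": 0, "z": 0, "yaw": 0}, {"hand": -1, "x": 0, "y": 0, "z": 0, "yaw": 0}, {"hand": -1, "x": 0, "y": 0, "z": 0, "yaw": 0}]'

```text
clock: 14.55
eef_pos: [481.2, -164.2, 61.7]
eef_rot: [3.14, 0.001, 1.652]
wrist_force: [2.1, -5.0, -2.5]
finger_gap: 21.1
finger_force: 45.0
```

```bash
python3 go.py "[481.06,-166.45,61.2]"; python3 nose.py | tail -2
```

```text
[ 481.24 -164.17   61.71] -0.08081674860690158 force tool [-5.17  1.65  2.47] shift [-2.26 -0.36  0.51]
tip px [316. 161.] tool frame tip [48.01 -0.21 -8.8 ] base [31.87 -0.22 -8.8 ]
width mm 11.918476979753736
```

Emit:
arm_command --targets '[{"hand": -1, "x": -0.0015, "y": 0, "z": 0, "yaw": 0}, {"hand": -1, "x": 0, "y": 0, "z": 0, "yaw": 0}, {"hand": -1, "x": 0, "y": 0, "z": 0, "yaw": 0}, {"hand": -0.3, "x": 0, "y": 0, "z": 0, "yaw": 0}, {"hand": -0.3, "x": 0, "y": 0, "z": 0, "yaw": 0}, {"hand": 0, "x": 0, "y": 0, "z": 0, "yaw": 0}, {"hand": 0, "x": 0, "y": 0, "z": 0, "yaw": 0}, {"hand": 0, "x": 0, "y": 0, "z": 0, "yaw": 0}, {"hand": 0, "x": 0, "y": 0, "z": 0, "yaw": 0}]'

```text
clock: 15.5
eef_pos: [480.8, -165.5, 61.4]
eef_rot: [-3.141, -0.0, 1.652]
wrist_force: [-0.5, 0.5, 0.4]
finger_gap: 47.2
finger_force: 0.0
```

Emit:
arm_command --targets '[{"hand": 0, "x": 0, "y": 0, "z": -0.02, "yaw": 0}, {"hand": 0, "x": 0, "y": 0, "z": -0.03, "yaw": 0}, {"hand": 0, "x": 0, "y": 0, "z": -0.04, "yaw": 0}, {"hand": 0, "x": -0.02, "y": 0, "z": -0.04, "yaw": 0}, {"hand": 0, "x": -0.02, "y": 0, "z": -0.04, "yaw": 0}, {"hand": 0, "x": 0, "y": 0, "z": 0, "yaw": 0}, {"hand": 0, "x": 0, "y": 0, "z": 0, "yaw": 0}, {"hand": 0, "x": 0, "y": 0, "z": 0, "yaw": 0}]'

```text
clock: 16.3
eef_pos: [483.6, -204.8, 230.0]
eef_rot: [-3.14, -0.001, 1.652]
wrist_force: [0.4, 0.3, 0.3]
finger_gap: 47.0
finger_force: 0.0
```

```bash
python3 - <<'E'
from h import *
c=get_calibration("wrist")
W=np.ascontiguousarray(camera("wrist")[:,:,::-1]);S=np.ascontiguousarray(camera("scene")[:,:,::-1])
np.savez("w6.npz",K=c["K"],cam_to_world=c["cam_to_world"]);cv2.imwrite("pics/w6.png",W);cv2.imwrite("pics/s6.png",S)
a=W[0:300,200:440];b=S[235:320,310:410]
r=lambda i:cv2.resize(i,(400,int(400*i.shape[0]/i.shape[1])),interpolation=cv2.INTER_CUBIC)
a,b=r(a),r(b);b=np.vstack([b,np.zeros((len(a)-len(b),400,3),'u1')]);cv2.imwrite("pics/crop6.png",np.hstack([a,b]))
E
```

```text
(no output)
```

View pics/crop6.png

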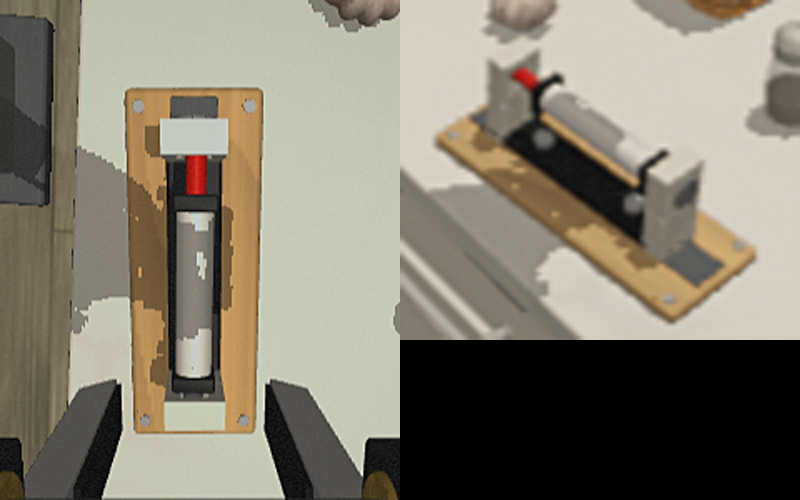

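The pictures show the spindle hanging between the posts with both pins in their recesses: the nose at crop (196,158), the tail hub at (193,384) against the lower post. The gripper is clear, so I'll hand it in.

```bash
python3 -c "
from cell import manip
print(manip.sign_off())"
```

```text
the job is handed in; nothing more can be done
None
```

The job is handed in at about 16 s: in the last pictures the spindle hangs between the posts with a pin in each recess and the gripper clear; wrist forces stayed below about 9 N, and no verdict was returned.

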